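# Close the tea flask at the registration desk

### The job

Tea break is over: pinch the two orange side buttons of the infuser together to unclip it, lift it out of the green flask and stand it upright in the white saucer. Lift the lid out of the blue dish by its carry loop, set it level on the flask's neck and let go. Then take the lid round its rim, turn it back anticlockwise until it drops off the ends of the neck's threads, and screw it down clockwise until it is fully home, leaving the bottles and the desk stamp where they stand.

Things in the scene. Friction and masses are not known exactly. Their poses are not given: they have to be found in the camera images.
- flask: Green insulated flask on a suction foot that holds it fast to the counter (it cannot slide or turn). Origin: centre of its underside, z up. Body 84 mm diameter up to 88 mm, shoulder narrowing to 58 mm diameter at 110 mm, then a steel neck 51 mm diameter from 113 to 135 mm (the rim).
- neck_rim (a point): Centre of the flask's mouth (bore 40 mm) at the height of the rim, 135 mm above the counter; axes as the flask's.
- thread_start (a point): Blunt upper end of one of the neck's three thread ridges, on the flask's +x side, 5 mm below the rim; the other two begin 120 and 240 degrees round. Each ridge is 2 mm thick, 57 mm outer diameter, and falls 2.58 mm per radian clockwise (seen from above) over 210 degrees (right-handed); ridges lie 5.4 mm one above another.
- infuser: Steel infuser, loose, 115 g, at first clipped in the flask's mouth, upright. Origin: centre of its flat bottom. Strainer 33 mm diameter; flange 49 mm diameter, 46 to 49 mm up, lies on the rim; white head 28 (x) by 22 (y) mm, 49 to 74 mm up, with an orange spring button on its +y and -y sides: 36 mm over both, 26 pinched. While pinched its catches are free and it lifts straight out.
- button_a_face (a point): Middle of the face of the button on the infuser's +y side, 61.5 mm above the infuser's bottom; the face is 14 mm wide and 17 mm high; axes as the infuser's.
- button_b_face (a point): The same for the button on the infuser's -y side.
- button_a (a joint): How far button a is pressed in: 0 out, 0.005 m fully in (about 6 N); its catch is free from about 0.003 m.
- button_b (a joint): The same for button b.
- saucer: White ceramic saucer, loose, 124 mm diameter, 13 mm high; flat inside over 80 mm diameter, its floor 4 mm above the counter. Origin: centre of its underside.
- dish: Blue round drip dish, loose, 93 mm diameter, 24 mm high, straight 4 mm walls, floor 4 mm thick. The lid lies in it mouth down, with no room for fingers round it. Origin: centre of its underside.
- lid: Black ribbed screw lid, loose, 140 g with its loop, mouth down: 67 mm diameter, 24 mm high, inside 59 mm diameter and 20 mm deep. Origin: centre of its lower edge, z up. Three lugs inside, 4.8 mm above the lower edge, each 20 degrees long, at 0, 120 and 240 degrees anticlockwise from its x axis (orange pips on top mark them); they rest on the neck's ridges when it is set on.
- lid_seat (a point): Centre of the lid's inner top face, 20 mm above its lower edge; axes as the lid's. On the neck it is 7 to 12.8 mm above the rim; turned anticlockwise it climbs 2.58 mm per radian; with the lugs 12 degrees past the ridge ends the lid, let go, drops 5.4 mm. From there 190 degrees clockwise, falling 2.58 mm per radian, bring it home: on the rim within 1 mm.
- lug_a (a point): Middle of the lid's first lug, on the lid's +x side, 27 mm from its axis.
- lug_b (a point): Middle of the lug 120 degrees anticlockwise (seen from above) from lug a.
- lug_c (a point): Middle of the lug 240 degrees anticlockwise from lug a.
- loop_bar (a point): Middle of the bar of the lid's orange carry loop, 43 mm above the lid's lower edge; x axis along the bar. Bar 38 mm long, 10 mm wide, 9 mm high, its top 23 mm above the lid's top, on two posts. The loop swivels freely about the lid's upright axis: it can carry the lid but not turn it.
- spray_bottle: Green bottle with a white cap, 54 mm diameter, 160 mm high, loose bystander. Origin: centre of its underside.
- pump_bottle: Clear bottle with a purple pump, 56 mm diameter, 144 mm high, spout 36 mm to its -x side, loose bystander. Origin: centre of its underside.
- desk_stamp: Rubber stamp, black base 60 x 30 x 22 mm with a wooden knob, 66 mm high, loose bystander. Origin: centre of its underside.
Mind the look-alikes: they are no part of the job. What is shaped like the lid but purple is not meant.

How it is judged:
On the way, in this order (a step that is already met when the one before it is completed fails the run):
1. both infuser buttons are pinched in while it sits in the flask's mouth (value of joint each of button_a, button_b above 0.003 m and z of infuser in the frame of neck_rim below -0.03 m), for 0.1 s.
2. the infuser stands upright in the saucer, released (angle between infuser's own z axis and vertical below 0.12 rad and horizontal distance between infuser and saucer below 0.035 m and z of infuser in the frame of saucer below 0.01 m and contact force between infuser and the fingers below 0.1 N and linear speed of infuser below 0.03 m/s), for 0.2 s.
3. the lid, level on the neck, is turned back over the upper ends of the threads (horizontal distance between lid_seat and neck_rim below 0.003 m and angle between lid's own z axis and vertical below 0.09 rad and z of lid_seat in the frame of neck_rim between 0.0096 and 0.014 m and ((x of lug_a in the frame of neck_rim above 0.015 m and y of lug_a in the frame of neck_rim between -0.0035 and 0.004 m) or (x of lug_b in the frame of neck_rim above 0.015 m and y of lug_b in the frame of neck_rim between -0.0035 and 0.004 m) or (x of lug_c in the frame of neck_rim above 0.015 m and y of lug_c in the frame of neck_rim between -0.0035 and 0.004 m))), for 0.06 s.
4. the lid has dropped off the thread ends (horizontal distance between lid_seat and neck_rim below 0.003 m and angle between lid's own z axis and vertical below 0.09 rad and z of lid_seat in the frame of neck_rim below 0.0092 m), for 0.1 s.
At the end, for the whole second after the job is handed in: The lid is screwed home: its inner top within 1 mm of the flask's rim height, 3 mm of its axis, level within 3 degrees; the infuser stands upright (within 7 degrees) on the saucer's floor, within 35 mm of its centre; both at rest and released; bottles and stamp within 30 mm of their places (all of step 2 and z of lid_seat in the frame of neck_rim between -0.002 and 0.001 m and horizontal distance between lid_seat and neck_rim below 0.003 m and angle between lid's own z axis and vertical below 0.05 rad and linear speed of lid below 0.02 m/s); the robot touches nothing.
It fails at once if the spray bottle is shifted over 30 mm or tipped (distance of spray_bottle from where it was at the start of the episode above 0.03 m or angle between spray_bottle's own z axis and vertical above 0.3 rad).
It fails at once if the pump bottle is shifted over 30 mm or tipped (distance of pump_bottle from where it was at the start of the episode above 0.03 m or angle between pump_bottle's own z axis and vertical above 0.3 rad).
It fails at once if the desk stamp is shifted over 30 mm or tipped (distance of desk_stamp from where it was at the start of the episode above 0.03 m or angle between desk_stamp's own z axis and vertical above 0.3 rad).
It fails at once if the lid is forced down crooked on the neck (over 11 degrees) (angle between lid's own z axis and vertical above 0.2 rad and contact force between lid and flask above 4 N and z of lid_seat in the frame of neck_rim below 0.018 m).
It also fails if it takes over 72 s, if anything falls off the work surface, if the arm or the gripper's body presses on something with over 40 N, if the wrist force passes 120 N, or if a joint passes its speed limit or range.

### The arm

A 6-joint arm with a two-finger parallel gripper is mounted at the origin on the work surface. World frame = base frame: x ahead of the robot, y to its left, z up, the work surface at z = 0. Lengths are in m, angles in rad, forces in N, time in s.
With the tool pointing down it reaches from about 0.375 to 0.75 m from the base axis. Payload 9 kg.
Tool frame: the origin (TCP) lies midway between the tips of the shut fingers; the grasp point (between the pads) lies 19 mm behind it; y points along the fingers, z is the direction in which the jaws open and shut, and the axes are right-handed (so a half turn about y gives the same grasp; the last joint's range is limited). The gripper opens to 85 mm and grips with 20 to 120 N. Pads are 22 mm wide; open, the fingers measure 114 mm over their backs; the gripper's body (76 mm by 85 mm) begins 54 mm behind the grasp point. The pads swing forward as they close: fully open they stand 13 mm farther back than shut.
Start: joints at [-0.218, 0.104, 0.097, 1.564, 0, 1.353], TCP at [0.6, 0, 0.231] pointing down, gripper open.
Joint ranges: [-2.99, 2.99], [-0.84, 1.86], [-1.1, 1.16], [-1.84, 2.11], [-1.51, 1.56], [-3.14, 3.14]. Speed limits (rad/s): [2.22, 2.22, 2.57, 3.14, 3.14, 3.14].

### API

Orientations are given as a rotation vector (axis times angle).
In Python, from rig import arm gives the robot as it stands. The module is installed in compiled form; this text tells all that it offers.
- The arm moves only by the shell command python3 -m crank 'ROWS' [FORCE]. ROWS is a JSON object of lists of equal length, an entry for each row: "fingers": the closure in counts, from 0 (fully open) to 255 (shut); "linear": the shift along the world's x, y, z in mm, a list of three; "delta_rot": the turn, a rotation vector about the world's x, y, z in rad, a list of three. A call has 1 to 5 rows; each row is the pose to reach, as a shift and turn from the pose commanded when the call began; what a row does not reach only later rows make up. A row lasts 1/8 s, in which the tool goes at most 62.5 mm and 10.7 degrees, less where a joint would pass 70% of its speed; a pose out of reach is approached as far as the arm can. A call with a gripper value outside its range is refused whole. The fingers move at their own pace and stop on an object; FORCE is the grip in N (left out, the last holds). Time passes only in rows, so rows that repeat a pose let the fingers close. It gives the time, the measured TCP pose, the force and the opening at its end, in the units of the state.
- arm.read_state(): the state, without advancing time (a new reading comes with each control period).
- arm.get_image(name): name is "scene" or "side" or "wrist"; returns a dict with "frame" (400x640x3 uint8, red, green, blue), "fx", "fy", "cx", "cy" (pixels), "cam_to_world" (4x4, takes a point from camera to world coordinates); the wrist camera has in their place "tool_from_camera" (4x4, takes a point from camera to tool coordinates, whose origin is the TCP and whose axes are the tool frame's). Camera axes: x right, y down, z forward; pixel columns grow to the right and rows downward; lengths in m; the calibration is good to about 2 mm. A picture is of the moment at which its call begins: read the wrist's pose just before it. There is no depth.
- arm.finish_job(): hands the job in, once; it reports no verdict.
The state is a dict: "time": time; "q": joint angles; "joint_vel": joint speeds; "joint_efforts": joint torques, N m; "eef_pos": TCP position; "eef_rot": TCP orientation; "wrist_force": force on the tool from outside, world axes, zero at the start; "ft_torque": the same for the moment, N m; "grip_width": opening from 0.0 (shut) to 1.0 (fully open).
Only numpy, scipy, OpenCV 4.12 (cv2) and the standard library are available. Lean on these libraries where they do the work, as an engineer would, in place of code of your own. Each camera call takes 0.05 s, during which the arm holds its last target. There are 200 camera calls.

## Working session

There is one attempt and no reset: what is moved stays moved. The work goes in short steps, Python scripts to look and compute and a shell command to move; the robot and the scene stay as the last step left them, time stands still between calls to the robot, and variables do not carry over. Pictures are saved under pics/ and viewed, about 8 in all and at most 12, crops included, and the job is handed in when it is done.

```bash
mkdir -p pics; cat > h.py <<'E'
import numpy as np, cv2
from rig import arm
from scipy.spatial.transform import Rotation as R
def shot(name,fn=None):
    s=arm.read_state(); d=arm.get_image(name)
    if 'cam_to_world' in d: T=np.array(d['cam_to_world'])
    else:
        B=np.eye(4);B[:3,:3]=R.from_rotvec(s['eef_rot']).as_matrix();B[:3,3]=s['eef_pos'];T=B@np.array(d['tool_from_camera'])
    d['T']=T
    if fn: cv2.imwrite('pics/'+fn,d['frame'][:,:,::-1])
    return d
def ray(d,u,v):
    r=d['T'][:3,:3]@np.array([(u-d['cx'])/d['fx'],(v-d['cy'])/d['fy'],1]); return d['T'][:3,3],r
def onz(d,u,v,z):
    o,r=ray(d,u,v); return o+r*(z-o[2])/r[2]
def proj(d,p):
    c=np.linalg.inv(d['T'])@np.append(p,1); return np.array([d['fx']*c[0]/c[2]+d['cx'],d['fy']*c[1]/c[2]+d['cy']])
def tri(d1,p1,d2,p2):
    o1,r1=ray(d1,*p1);o2,r2=ray(d2,*p2)
    t=np.linalg.lstsq(np.c_[r1,-r2],o2-o1,rcond=None)[0]
    a,b=o1+t[0]*r1,o2+t[1]*r2; return (a+b)/2,np.linalg.norm(a-b)
E
python3 - <<'E'
from h import *
np.set_printoptions(precision=3,suppress=True)
s=arm.read_state();print(s)
for n in ['scene','side','wrist']:
    d=shot(n,n+'0.png');print(n,d['fx'],d['cx'],d['cy'],d['T'])
a=cv2.imread('pics/scene0.png');b=cv2.imread('pics/side0.png')
E
```

```text
{'time': 0.0, 'q': array([-0.218,  0.105,  0.096,  1.564,  0.   ,  1.353]), 'joint_vel': array([ 0.   ,  0.001, -0.001,  0.001,  0.   , -0.001]), 'joint_efforts': array([  0.001, -55.693,  50.364,   0.017,  -0.   ,  -0.   ]), 'eef_pos': array([0.6  , 0.   , 0.231]), 'eef_rot': array([-1.21 ,  1.21 , -1.208]), 'wrist_force': array([-0.878,  0.111, -0.744]), 'ft_torque': array([ 0.015,  0.012, -0.049]), 'grip_width': 1.0045909487754343}
scene 370.52119795797796 320.2530722829421 194.99419764411195 [[ 0.316  0.754 -0.575  1.164]
 [ 0.949 -0.251  0.193 -0.244]
 [ 0.001 -0.607 -0.795  0.94 ]
 [ 0.     0.     0.     1.   ]]
side 380.6642230719681 322.9154640880213 202.46783243193332 [[-0.999 -0.034  0.039  0.542]
 [-0.052  0.654 -0.754  0.585]
 [ 0.    -0.755 -0.655  0.689]
 [ 0.     0.     0.     1.   ]]
wrist 317.1572302753272 322.4681191948017 196.9801760574633 [[ 1.     0.001 -0.002  0.601]
 [ 0.    -0.951 -0.31   0.079]
 [-0.002  0.31  -0.951  0.374]
 [ 0.     0.     0.     1.   ]]
```

View pics/scene0.png

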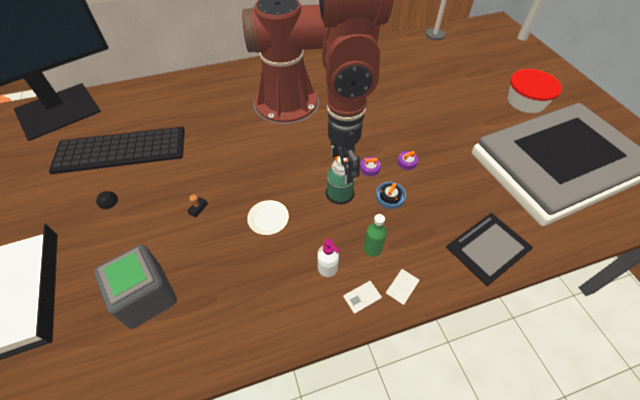

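View pics/side0.png

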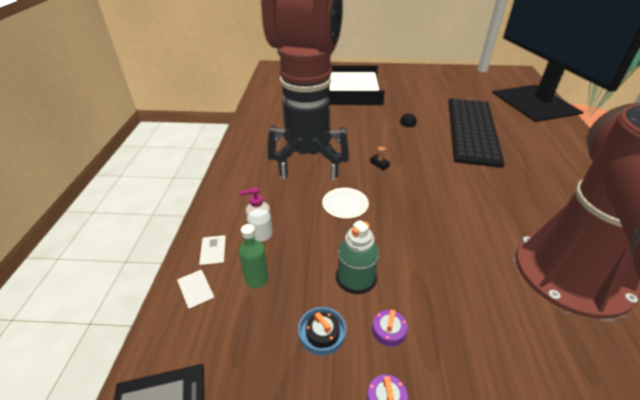

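Scene: flask (341,180), dish and lid (391,193), saucer (268,217), spray bottle (375,237), pump (328,262), stamp (197,205). Side: flask (358,262), dish (322,330), saucer (345,203), purple look-alikes (390,327) and (388,392).

```bash
python3 - <<'E'
from h import *
np.set_printoptions(precision=3,suppress=True)
sc=shot('scene');si=shot('side')
def both(n,a,b,z):print(n,onz(sc,*a,z),onz(si,*b,z),'tri',tri(sc,a,si,b))
both('saucer',(268,217),(345.5,203),.010)
both('dish',(391,194),(322.5,330),.024)
both('loopbar',(391,188),(322,322),.05)
both('flaskfoot',(341,197),(357,281),.01)
both('spray top',(379,219),(248,231),.16)
both('pump',(328,270),(261,234),.02)
both('stamp',(198,209),(381,163),.01)
def cen(d,lo,hi,box):
    h=cv2.cvtColor(d['frame'],cv2.COLOR_RGB2HSV);m=cv2.inRange(h,lo,hi);k=np.zeros_like(m);x0,y0,x1,y1=box;k[y0:y1,x0:x1]=m[y0:y1,x0:x1]
    n,l,st,c=cv2.connectedComponentsWithStats(k)
    for i in range(1,n):
        if st[i,4]>8: print(st[i],c[i])
print('orange');cen(si,(5,140,150),(16,255,255),(300,200,420,345));print('sc');cen(sc,(5,140,150),(16,255,255),(320,140,415,210))
print('blue');cen(si,(98,120,60),(115,255,255),(280,290,370,370));cen(sc,(98,120,60),(115,255,255),(360,170,420,220))
a=cv2.resize(sc['frame'][150:220,310:430],None,fx=6,fy=6,interpolation=cv2.INTER_CUBIC)[:, :400]
b=cv2.resize(si['frame'][210:360,290:400],None,fx=3.5,fy=3.5,interpolation=cv2.INTER_CUBIC)[:, :385]
print(a.shape,b.shape)
H=np.zeros((560,800,3),np.uint8);H[:a.shape[0],:a.shape[1]]=a[:560];H[:b.shape[0],410:410+b.shape[1]]=b[:560]
cv2.imwrite('pics/crop.png',H[:,:,::-1])
E
```

```text
saucer [ 0.52  -0.195  0.01 ] [ 0.521 -0.198  0.01 ] tri (array([ 0.521, -0.195,  0.012]), np.float64(0.0005518591397493472))
dish [0.567 0.188 0.024] [0.563 0.193 0.024] tri (array([0.563, 0.19 , 0.019]), np.float64(0.0007317256686807576))
loopbar [0.562 0.186 0.05 ] [0.564 0.192 0.05 ] tri (array([0.562, 0.188, 0.046]), np.float64(0.004090874334618011))
flaskfoot [0.519 0.041 0.01 ] [0.494 0.062 0.01 ] tri (array([ 0.496,  0.047, -0.015]), np.float64(0.00979500485596402))
spray top [0.718 0.061 0.16 ] [0.715 0.068 0.16 ] tri (array([0.716, 0.063, 0.155]), np.float64(0.0008660266644576585))
pump [ 0.747 -0.082  0.02 ] [ 0.727 -0.06   0.02 ] tri (array([ 0.735, -0.079, -0.002]), np.float64(0.004450798889230512))
stamp [ 0.423 -0.392  0.01 ] [ 0.413 -0.392  0.01 ] tri (array([ 0.415, -0.394,  0.005]), np.float64(0.007714026530974499))
orange
[364 221   6   5  17] [367.    222.706]
[353 228   5   8  30] [354.833 231.633]
[388 309   8  22  77] [390.987 318.649]
[315 313  15  19 111] [321.793 320.73 ]
[330 336   3   4   9] [330.889 337.333]
sc
[404 150  11   9  43] [408.93  154.279]
[335 156   5   5  10] [336.7 157.5]
[365 158  12   6  40] [370.8  160.35]
[388 184   8  11  31] [391.419 188.903]
blue
(420, 400, 3) (525, 385, 3)
```

View pics/crop.png

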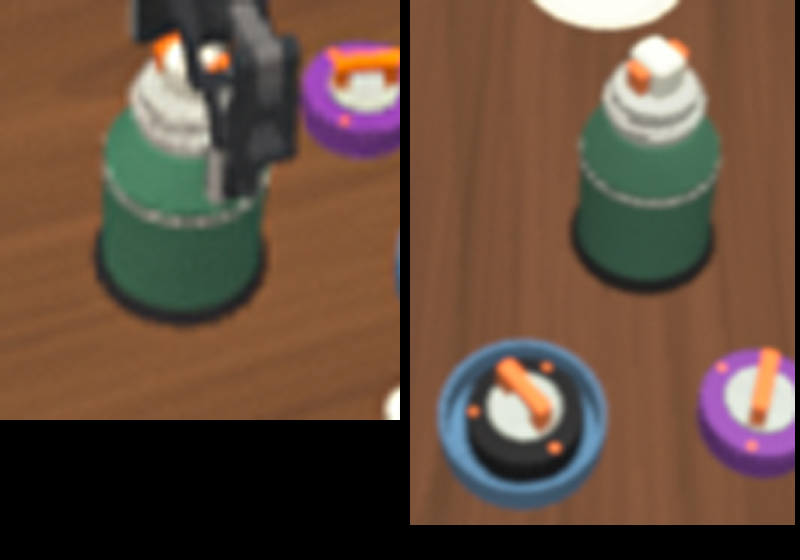

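Flask with white head in side crop at about (660,55); buttons on left-front and right-back. Lid in dish: loop bar runs from (510,370) to (540,415), three pips at (546,367), (474,411), (555,447).

```bash
python3 - <<'E'
from h import *
np.set_printoptions(precision=3,suppress=True)
si=shot('side');s=arm.read_state()
print(R.from_rotvec(s['eef_rot']).as_matrix())
print('head',onz(si,361.4,225,.163))
print('btn',onz(si,354.8,231.6,.154),onz(si,367,222.7,.154))
f=lambda u,v:((u-410)/3.5+290,v/3.5+210)
print('flange',onz(si,*f(655,92),.138))
print('pips',[onz(si,*f(*p),.028) for p in [(546,367),(474,411),(555,447)]])
print('bar',[onz(si,*f(*p),.051) for p in [(506,366),(541,410)]])
print('dish',onz(si,*f(522,412),.024))
E
```

```text
[[-0. -0.  1.]
 [-1.  0. -0.]
 [-0. -1. -0.]]
head [0.494 0.043 0.163]
btn [0.506 0.053 0.154] [0.481 0.027 0.154]
flange [0.495 0.05  0.138]
pips [array([0.552, 0.162, 0.028]), array([0.59 , 0.191, 0.028]), array([0.545, 0.211, 0.028])]
bar [array([0.573, 0.177, 0.051]), array([0.553, 0.203, 0.051])]
dish [0.564 0.188 0.024]
```

```bash
python3 -m crank '{"fingers":[0,0,0,0,0],"linear":[[-30,10,10],[-60,25,10],[-85,35,10],[-105,43,10],[-105,43,10]],"delta_rot":[[0,0,0.17],[0,0,0.34],[0,0,0.51],[0,0,0.68],[0,0,0.79]]}' 40; python3 - <<'E'
from h import *
print(arm.read_state()['q'],arm.read_state()['eef_pos'])
d=shot('wrist','w1.png')
E
```

```text
time: 0.92
eef_pos: [0.4941, 0.0436, 0.2418]
eef_rot: [-1.484, 0.606, -0.607]
wrist_force: [-0.6, -0.1, 0.2]
grip_width: 0.997
[-1.76426502e-01 -2.11689986e-01 -1.89159550e-01  1.59262505e+00
  1.41620485e-04  5.99180301e-01] [0.49414003 0.04359178 0.24176554]
```

View pics/w1.png

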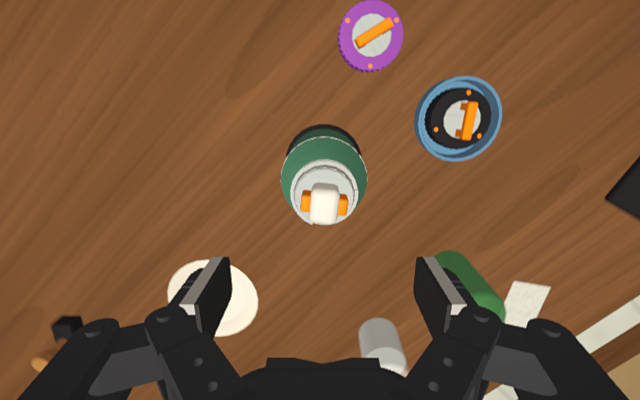

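Head at (325,203), buttons at (306,201) and (342,206), dish at (459,118) with lid; saucer (213,297).

```bash
cat >> h.py <<'E'
def comps(d,lo,hi,box=(0,0,640,400),amin=15):
    h=cv2.cvtColor(d['frame'],cv2.COLOR_RGB2HSV);m=cv2.inRange(h,lo,hi);k=np.zeros_like(m);x0,y0,x1,y1=box;k[y0:y1,x0:x1]=m[y0:y1,x0:x1]
    n,l,st,c=cv2.connectedComponentsWithStats(k)
    return [(st[i].tolist(),c[i].round(1).tolist()) for i in range(1,n) if st[i,4]>=amin]
OR=((6,150,140),(20,255,255))
E
python3 - <<'E'
from h import *
np.set_printoptions(precision=4,suppress=True)
d=shot('wrist')
for s,c in comps(d,*OR,(280,60,520,240),4): print(s,c,onz(d,*c,.157 if c[1]>170 and c[0]<360 else (.048 if s[4]>60 else .028)))
g=comps(d,(35,60,30),(85,255,200),(270,110,380,230),200);print(g)
b=comps(d,(98,100,60),(115,255,255),(400,60,520,175),50)
h=cv2.cvtColor(d['frame'],cv2.COLOR_RGB2HSV);m=cv2.inRange(h,(98,100,60),(115,255,255))[60:175,400:520]
p=cv2.findNonZero(m);e=cv2.minEnclosingCircle(p);e2=cv2.fitEllipse(cv2.convexHull(p));print(e,e2);print('dish',onz(d,e2[0][0]+400,e2[0][1]+60,.018))
m=cv2.inRange(h,(0,0,180),(180,60,255))[180:235,285:365];print(comps(d,(0,0,185),(180,60,255),(285,175,365,235),20))
for u,v in [(306,201),(342,206),(324,186),(325,223)]: print(u,v,onz(d,u,v,.1575),onz(d,u,v,.163))
E
```

```text
[280, 60, 26, 30, 386] [288.6, 69.8] [0.3989 0.09   0.048 ]
[346, 60, 78, 78, 833] [378.3, 102.4] [0.4839 0.1331 0.048 ]
[357, 60, 84, 90, 593] [394.2, 104.3] [0.4966 0.1435 0.048 ]
[370, 64, 3, 4, 10] [370.8, 65.5] [0.4534 0.1538 0.028 ]
[449, 64, 4, 4, 4] [450.5, 65.5] [0.5113 0.2134 0.028 ]
[400, 69, 48, 47, 177] [420.9, 94.0] [0.5078 0.1693 0.048 ]
[355, 72, 4, 4, 5] [356.2, 73.2] [0.4483 0.1379 0.028 ]
[307, 72, 73, 54, 928] [343.9, 98.0] [0.4564 0.111  0.048 ]
[405, 77, 8, 8, 9] [408.7, 80.4] [0.4922 0.1729 0.028 ]
[467, 91, 5, 5, 22] [468.9, 93.1] [0.5469 0.2109 0.028 ]
[501, 94, 9, 8, 12] [504.8, 97.1] [0.5771 0.236  0.028 ]
[456, 103, 23, 38, 485] [467.7, 121.1] [0.5625 0.1873 0.048 ]
[363, 117, 51, 53, 593] [383.7, 144.7] [0.5204 0.109  0.048 ]
[387, 123, 6, 6, 8] [389.0, 125.8] [0.5135 0.1274 0.028 ]
[378, 125, 6, 4, 6] [380.5, 126.3] [0.5074 0.1203 0.028 ]
[434, 128, 5, 5, 20] [435.9, 130.0] [0.5532 0.1616 0.028 ]
[318, 130, 105, 110, 1222] [380.4, 178.0] [0.5455 0.0826 0.048 ]
[498, 130, 7, 6, 16] [500.8, 131.8] [0.6049 0.212  0.028 ]
[477, 134, 5, 6, 22] [479.0, 136.7] 
[... 481 characters left out ...]
.7] [0.4923 0.0115 0.157 ]
[302, 225, 23, 15, 114] [313.5, 232.5] [0.5075 0.0213 0.157 ]
[346, 232, 4, 4, 5] [347.6, 233.6] [0.5268 0.0398 0.157 ]
[508, 232, 12, 8, 53] [515.3, 236.7] [0.7243 0.1519 0.028 ]
[([281, 128, 86, 80, 2474], [322.5, 158.1])]
((57.40259552001953, 57.22077941894531), 45.02119445800781) ((58.09154510498047, 58.795379638671875), (80.1142349243164, 90.00373840332031), 56.13612747192383)
dish [0.5639 0.189  0.018 ]
[([290, 175, 68, 49, 2119], [323.1, 197.4])]
306 201 [0.4849 0.0357 0.1575] [0.4838 0.0372 0.163 ]
342 206 [0.5068 0.0524 0.1575] [0.5051 0.0536 0.163 ]
324 186 [0.4859 0.0536 0.1575] [0.4848 0.0547 0.163 ]
325 223 [0.5078 0.0335 0.1575] [0.5061 0.035  0.163 ]
```

```bash
python3 -m crank '{"fingers":[0,0,0,0,120],"linear":[[2,1,-40],[2,1,-80],[2,1,-98],[2,1,-98],[2,1,-98]],"delta_rot":[[0,0,-0.11],[0,0,-0.11],[0,0,-0.11],[0,0,-0.11],[0,0,-0.11]]}' 40; python3 - <<'E'
from h import *
a=shot('side');b=shot('wrist')
f=lambda d,x,y,w,h:cv2.resize(d['frame'][y:y+h,x:x+w],(400,400))
cv2.imwrite('pics/p2.png',np.hstack([f(a,310,190,100,100),f(b,160,100,320,300)])[:,:,::-1])
E
```

```text
time: 1.65
eef_pos: [0.4979, 0.0438, 0.145]
eef_rot: [-1.456, 0.694, -0.697]
wrist_force: [0.2, -0.1, 0.1]
grip_width: 0.815
```

View pics/p2.png

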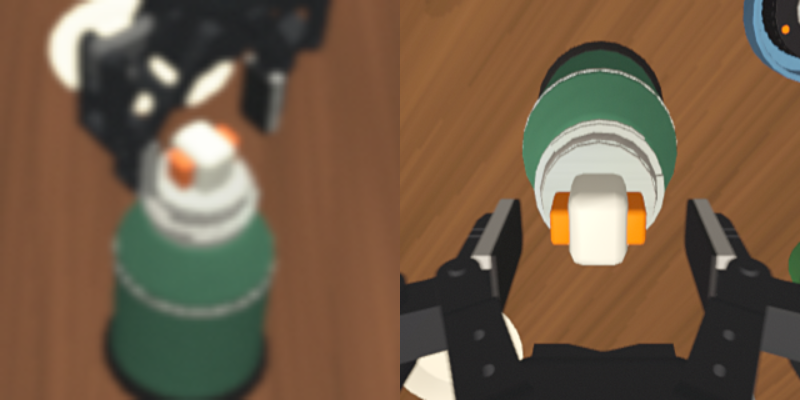

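Wrist view: head and buttons are centred between the fingers (buttons at x 560/636, pads at 515/690), parallel to them.

```bash
python3 -m crank '{"fingers":[255,255,255,255,255],"linear":[[-2,1,0],[-2,1,0],[-2,1,0],[-2,1,0],[-2,1,0]],"delta_rot":[[0,0,0],[0,0,0],[0,0,0],[0,0,0],[0,0,0]]}' 40;python3 -m crank '{"fingers":[255,255,255,255],"linear":[[0,0,0],[0,0,0],[0,0,0],[0,0,0]],"delta_rot":[[0,0,0],[0,0,0],[0,0,0],[0,0,0]]}'
```

```text
time: 2.38
eef_pos: [0.4957, 0.0449, 0.145]
eef_rot: [-1.456, 0.693, -0.697]
wrist_force: [-0.7, 0.3, 9.5]
grip_width: 0.249
time: 2.88
eef_pos: [0.4957, 0.0449, 0.145]
eef_rot: [-1.456, 0.693, -0.697]
wrist_force: [-1.5, 0.5, 8.2]
grip_width: 0.25
```

```bash
python3 -m crank '{"fingers":[255,255,255,255,255],"linear":[[0,0,5],[0,0,25],[0,0,50],[0,0,75],[0,0,80]],"delta_rot":[[0,0,0],[0,0,0],[0,0,0],[0,0,0],[0,0,0]]}'; python3 - <<'E'
from h import *
a=shot('side');b=shot('wrist');cv2.imwrite('pics/w3raw.png',b['frame'][:,:,::-1])
f=lambda d,x,y,w,h:cv2.resize(d['frame'][y:y+h,x:x+w],(400,400))
cv2.imwrite('pics/p3.png',np.hstack([f(a,280,120,160,160),f(b,160,100,320,300)])[:,:,::-1])
E
```

```text
time: 3.5
eef_pos: [0.496, 0.0448, 0.2259]
eef_rot: [-1.456, 0.693, -0.698]
wrist_force: [0.1, -1.0, -1.1]
grip_width: 0.248
```

View pics/p3.png

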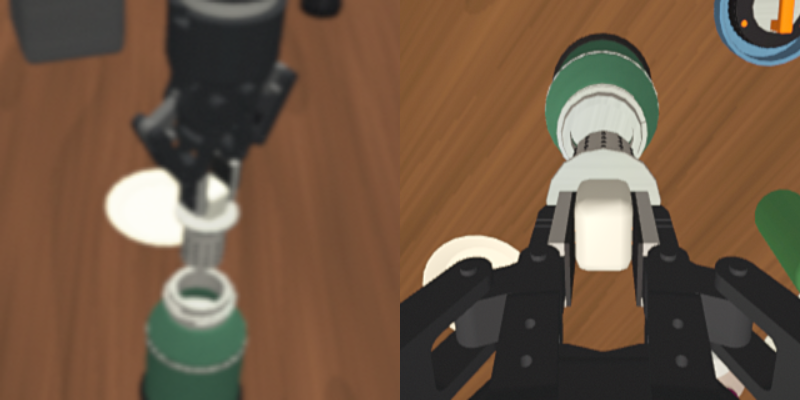

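Infuser is out of the mouth, hanging upright between the pads.

```bash
python3 -m crank '{"fingers":[255,255,255,255,255],"linear":[[4,-40,0],[10,-95,0],[16,-155,0],[22,-210,0],[25,-240,0]],"delta_rot":[[0,0,0],[0,0,0],[0,0,0],[0,0,0],[0,0,0]]}' && python3 -m crank '{"fingers":[255,255,255,255,255],"linear":[[0,0,-45],[0,0,-90],[0,0,-130],[0,0,-150],[0,0,-158]],"delta_rot":[[0,0,0],[0,0,0],[0,0,0],[0,0,0],[0,0,0]]}'; python3 - <<'E'
from h import *
np.set_printoptions(precision=4,suppress=True)
d=shot('wrist','w4raw.png');a=shot('scene');
for dd,n in((d,'w'),(a,'s')):
    for s,c in comps(dd,(0,0,190),(180,50,255),amin=300):print(n,s,c,onz(dd,*c,.012))
f=lambda d,x,y,w,h:cv2.resize(d['frame'][y:y+h,x:x+w],(400,400))
cv2.imwrite('pics/p4.png',np.hstack([f(a,220,120,120,120),cv2.resize(d['frame'],(400,400))])[:,:,::-1])
E
```

```text
time: 4.22
eef_pos: [0.5194, -0.1974, 0.2217]
eef_rot: [-1.456, 0.699, -0.695]
wrist_force: [0.8, 0.4, -1.0]
grip_width: 0.248
time: 4.85
eef_pos: [0.5194, -0.1946, 0.0642]
eef_rot: [-1.456, 0.697, -0.694]
wrist_force: [-0.3, -0.6, -0.3]
grip_width: 0.245
w [231, 134, 185, 151, 16156] [323.7, 198.2] [ 0.5111 -0.1826  0.012 ]
w [300, 253, 46, 52, 2151] [321.9, 279.3] [ 0.5481 -0.2303  0.012 ]
s [473, 143, 167, 80, 1254] [536.4, 187.8] [0.6831 0.6463 0.012 ]
s [248, 200, 40, 35, 911] [267.5, 218.2] [ 0.5252 -0.1977  0.012 ]
s [0, 235, 43, 113, 3965] [19.2, 289.3] [ 0.5381 -0.8718  0.012 ]
s [214, 257, 426, 143, 30662] [492.8, 351.6] [1.0675 0.2223 0.012 ]
s [387, 270, 32, 34, 595] [402.2, 286.3] [0.8498 0.0905 0.012 ]
s [344, 281, 37, 32, 580] [362.5, 296.1] [ 0.8416 -0.0198  0.012 ]
```

View pics/p4.png

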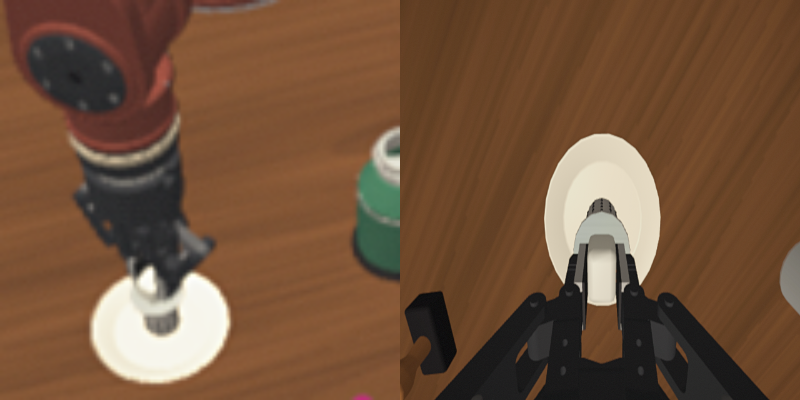

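Infuser hovers centred over the saucer's flat.

```bash
python3 -m crank '{"fingers":[255,255,255],"linear":[[0,0,-3],[0,0,-4],[0,0,-4]],"delta_rot":[[0,0,0],[0,0,0],[0,0,0]]}'
```

```text
time: 5.32
eef_pos: [0.5203, -0.1952, 0.0618]
eef_rot: [-1.457, 0.695, -0.696]
wrist_force: [0.8, -0.5, -1.4]
grip_width: 0.25
```

```bash
python3 -m crank '{"fingers":[255,255,255,255],"linear":[[0,0,-1],[0,0,-2],[0,0,-2],[0,0,-2]],"delta_rot":[[0,0,0],[0,0,0],[0,0,0],[0,0,0]]}'
```

```text
time: 5.82
eef_pos: [0.5203, -0.1952, 0.0601]
eef_rot: [-1.457, 0.695, -0.696]
wrist_force: [-1.4, 0.7, 6.1]
grip_width: 0.247
```

```bash
python3 -m crank '{"fingers":[0,0,0,0,0],"linear":[[0,0,1],[0,0,1],[0,0,1],[0,0,1],[0,0,40]],"delta_rot":[[0,0,0],[0,0,0],[0,0,0],[0,0,0],[0,0,0]]}' && python3 -m crank '{"fingers":[0,0,0,0,0],"linear":[[0,0,40],[0,0,100],[10,60,150],[20,120,180],[20,160,180]],"delta_rot":[[0,0,0],[0,0,0],[0,0,0],[0,0,0],[0,0,0]]}';  python3 - <<'E'
from h import *
np.set_printoptions(precision=4,suppress=True)
a=shot('scene');b=shot('side')
f=lambda d,x,y,w,h:cv2.resize(d['frame'][y:y+h,x:x+w],(400,400))
cv2.imwrite('pics/p5.png',np.hstack([f(a,220,150,100,100),f(b,290,130,100,100)])[:,:,::-1])
for s,c in comps(b,*OR,(310,150,380,215),5):print(s,c)
for s,c in comps(a,*OR,(230,150,300,240),5):print(s,c)
E
```

```text
time: 6.45
eef_pos: [0.5181, -0.1937, 0.0967]
eef_rot: [-1.456, 0.7, -0.691]
wrist_force: [-0.3, -0.4, -0.5]
grip_width: 1.001
time: 7.08
eef_pos: [0.5409, -0.0339, 0.2816]
eef_rot: [-1.456, 0.693, -0.699]
wrist_force: [1.0, -0.2, -0.6]
grip_width: 1.0
[351, 181, 4, 4, 7] [352.7, 182.3]
[340, 186, 4, 6, 13] [342.0, 188.2]
[260, 200, 4, 4, 10] [261.6, 201.1]
[268, 205, 4, 6, 16] [269.5, 207.5]
```

View pics/p5.png

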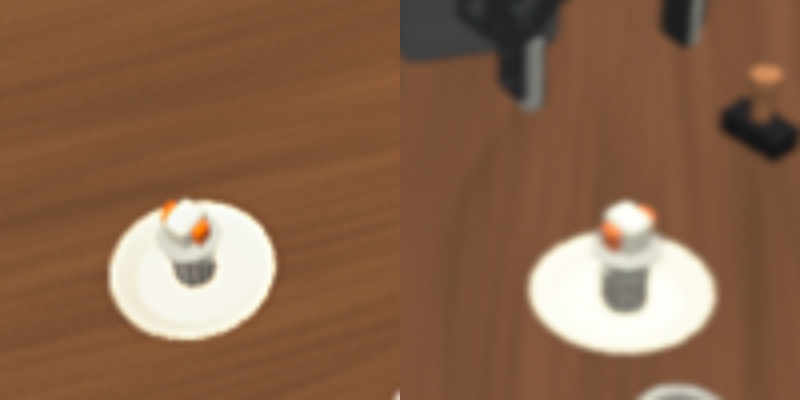

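Infuser stands upright, centred in the saucer, released. Next above the dish.

```bash
python3 -m crank '{"fingers":[0,0,0,0,0],"linear":[[6,55,0],[12,115,0],[18,170,-30],[23,215,-60],[23,222,-80]],"delta_rot":[[0,0,0],[0,0,0],[0,0,0],[0,0,0],[0,0,0]]}'; python3 -m crank '{"fingers":[0],"linear":[[0,0,0]],"delta_rot":[[0,0,0]]}'; cat >> h.py <<'E'
def blobs(d,lo,hi,box,amin):
    h=cv2.cvtColor(d['frame'],cv2.COLOR_RGB2HSV);m=cv2.inRange(h,lo,hi);k=np.zeros_like(m);x0,y0,x1,y1=box;k[y0:y1,x0:x1]=m[y0:y1,x0:x1]
    return sorted([c for c in cv2.findContours(k,cv2.RETR_EXTERNAL,cv2.CHAIN_APPROX_NONE)[0] if cv2.contourArea(c)>=amin],key=cv2.contourArea)
E
python3 - <<'E'
from h import *
np.set_printoptions(precision=4,suppress=True)
d=shot('wrist','w6.png')
for c in blobs(d,(6,190,190),(18,255,255),(230,80,430,330),6):
    (x,y),(w,h),a=r=cv2.minAreaRect(c);A=cv2.contourArea(c)
    print(A,r,onz(d,x,y,.0515 if A>150 else .028))
    if A>150:
        b=cv2.boxPoints(r);e=sorted([(np.linalg.norm(b[i]-b[(i+1)%4]),i) for i in range(4)])[:2]
        q=[onz(d,*((b[i]+b[(i+1)%4])/2),.0515) for _,i in e];print(q,np.degrees(np.arctan2(*(q[1]-q[0])[[1,0]])))
s=arm.read_state();z=R.from_rotvec(s['eef_rot']).as_matrix()[:,2];print(s['eef_pos'],np.degrees(np.arctan2(z[1],z[0])))
E
```

```text
time: 7.8
eef_pos: [0.5623, 0.1892, 0.1972]
eef_rot: [-1.458, 0.694, -0.692]
wrist_force: [0.6, -0.4, 0.0]
grip_width: 0.999
time: 7.92
eef_pos: [0.562, 0.1867, 0.1975]
eef_rot: [-1.459, 0.697, -0.693]
wrist_force: [-0.0, -1.2, 0.5]
grip_width: 1.0
313.5 ((324.91876220703125, 181.3877410888672), (39.04805374145508, 9.185516357421875), 87.79740142822266) [0.5634 0.1883 0.0515]
[array([0.5511, 0.2024, 0.0515]), array([0.5762, 0.1737, 0.0515])] -48.73296127192336
[0.5628 0.1861 0.1991] 38.93896353568594
```

```bash
python3 -m crank '{"fingers":[0,0,100,100,100],"linear":[[1,2,-50],[1,2,-100],[1,2,-145],[1,2,-164],[1,2,-164]],"delta_rot":[[0,0,0.04],[0,0,0.04],[0,0,0.04],[0,0,0.04],[0,0,0.04]]}' && python3 -m crank '{"fingers":[255,255,255,255,255],"linear":[[0,0,0],[0,0,0],[0,0,0],[0,0,0],[0,0,0]],"delta_rot":[[0,0,0],[0,0,0],[0,0,0],[0,0,0],[0,0,0]]}'
```

```text
time: 8.6
eef_pos: [0.5642, 0.1881, 0.0357]
eef_rot: [-1.467, 0.666, -0.665]
wrist_force: [-0.3, -0.0, 1.4]
grip_width: 0.606
time: 9.22
eef_pos: [0.5652, 0.1891, 0.0373]
eef_rot: [-1.465, 0.662, -0.666]
wrist_force: [-0.9, -1.5, 7.1]
grip_width: 0.105
```

```bash
python3 -m crank '{"fingers":[255,255,255,255,255],"linear":[[0,0,15],[0,0,55],[0,0,110],[0,0,160],[0,0,175]],"delta_rot":[[0,0,0],[0,0,0],[0,0,0],[0,0,0],[0,0,0]]}' && python3 -m crank '{"fingers":[255,255,255,255,255],"linear":[[-4,-50,5],[-8,-100,5],[-12,-150,5],[-16,-195,5],[-16,-205,5]],"delta_rot":[[0,0,0],[0,0,0],[0,0,0],[0,0,0],[0,0,0]]}' && python3 -m crank '{"fingers":[255,255],"linear":[[0,0,0],[0,0,0]],"delta_rot":[[0,0,0],[0,0,0]]}'; python3 - <<'E'
from h import *
for i in range(3):
    d=shot('wrist',f'w7_{i}.png');s=arm.read_state();print(s['eef_pos'],s['eef_rot'],s['q'][5])
    np.savez(f'w7_{i}.npz',frame=d['frame'],T=d['T'],fx=d['fx'],fy=d['fy'],cx=d['cx'],cy=d['cy'],P=s['eef_pos'],Q=s['eef_rot'])
E
```

```text
time: 9.85
eef_pos: [0.5655, 0.1893, 0.2153]
eef_rot: [-1.464, 0.66, -0.668]
wrist_force: [-0.1, -0.1, -2.0]
grip_width: 0.104
time: 10.48
eef_pos: [0.5474, -0.0182, 0.2148]
eef_rot: [-1.466, 0.668, -0.666]
wrist_force: [0.6, 0.4, -1.9]
grip_width: 0.104
time: 10.72
eef_pos: [0.548, -0.0148, 0.2152]
eef_rot: [-1.467, 0.664, -0.663]
wrist_force: [-0.3, -0.1, -1.1]
grip_width: 0.105
[ 0.54802392 -0.01478074  0.21522169] [-1.46677173  0.66361255 -0.66308185] 0.5835143485682907
[ 0.54803428 -0.01481374  0.21525256] [-1.46689442  0.6634451  -0.66303028] 0.5833614561418016
[ 0.54805264 -0.01492164  0.21527359] [-1.46693123  0.6633927  -0.66314399] 0.5832437840343748
```

View pics/w7_0.png

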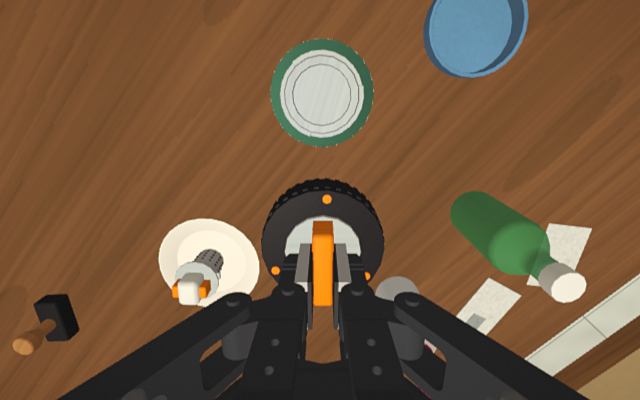

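View 9: neck mouth centred about (322,93); lid held level, pips at (327,199), (276,271), (368,275).

```bash
python3 - <<'E'
from h import *
np.set_printoptions(precision=4,suppress=True)
fr=np.mean([np.load(f'w7_{i}.npz')['frame'] for i in range(3)],axis=0).astype(np.uint8)
z=np.load('w7_2.npz');d={k:z[k] for k in z};d['frame']=fr
# lid pips
P=[]
for c in blobs(d,(5,190,190),(18,255,255),(255,180,385,290),4):
    (x,y),r=cv2.minEnclosingCircle(c);m=cv2.moments(c);u=(m['m10']/m['m00'],m['m01']/m['m00']);w=onz(d,*u,.2059)
    print(cv2.contourArea(c),u,w); 
    if cv2.contourArea(c)<100:P.append(w)
ztool=R.from_rotvec(d['Q']).as_matrix()[:,2];print('jaw dir',ztool,np.degrees(np.arctan2(ztool[1],ztool[0])))
# neck: green outer hull, white hull, at heights
h=cv2.cvtColor(fr,cv2.COLOR_RGB2HSV)
for nm,lo,hi,zz in (('white',(0,0,120),(180,60,255),.129),):
    c=blobs(d,lo,hi,(250,20,400,160),300)[-1];e=cv2.fitEllipse(cv2.convexHull(c));print(nm,e)
    hull=cv2.convexHull(c)[:,0]
    for zz in (.13,.12,.11,):
        w=np.array([onz(d,*p,zz)[:2] for p in hull]);A=np.c_[2*w,np.ones(len(w))];s=np.linalg.lstsq(A,(w**2).sum(1),rcond=None)[0];print(zz,s[:2],'r',np.sqrt(s[2]+s[0]**2+s[1]**2))
# rectified top view at z=.135
N=560;sc=.00014;cx0,cy0=.4955,.044
g=cv2.cvtColor(fr,cv2.COLOR_RGB2GRAY)
def rect(zz):
    jj,ii=np.meshgrid(np.arange(N),np.arange(N));X=cx0+(jj-N/2)*sc;Y=cy0-(ii-N/2)*sc
    C=np.linalg.inv(d['T']);q=np.einsum('ij,jhw->ihw',C[:3,:3],np.stack([X,Y,np.full_like(X,zz)]))+C[:3,3][:,None,None]
    return cv2.remap(fr,(d['fx']*q[0]/q[2]+d['cx']).astype(np.float32),(d['fy']*q[1]/q[2]+d['cy']).astype(np.float32),cv2.INTER_CUBIC)
r=rect(.135);gr=cv2.cvtColor(r,cv2.COLOR_RGB2GRAY);gr=cv2.createCLAHE(3,(4,4)).apply(gr)
cv2.imwrite('pics/neck.png',gr)
E
```

```text
17.5 (367.1523809523809, 275.35238095238094) [ 0.5772 -0.0104  0.2059]
40.5 (275.18106995884773, 270.20164609053495) [ 0.5373 -0.0413  0.2059]
50.0 (326.47, 198.73666666666665) [0.531  0.008  0.2059]
976.5 (322.39409455538487, 261.1332991978153) [ 0.553  -0.0201  0.2059]
jaw dir [0.7508 0.6606 0.0001] 41.34380291178092
white ((321.2301330566406, 93.40657043457031), (83.92251586914062, 88.94034576416016), 177.63584899902344)
0.13 [0.4961 0.0432] r 0.028849046777203312
0.12 [0.4961 0.0431] r 0.030113067861082192
0.11 [0.4961 0.0431] r 0.031377088944958234
```

View pics/neck.png

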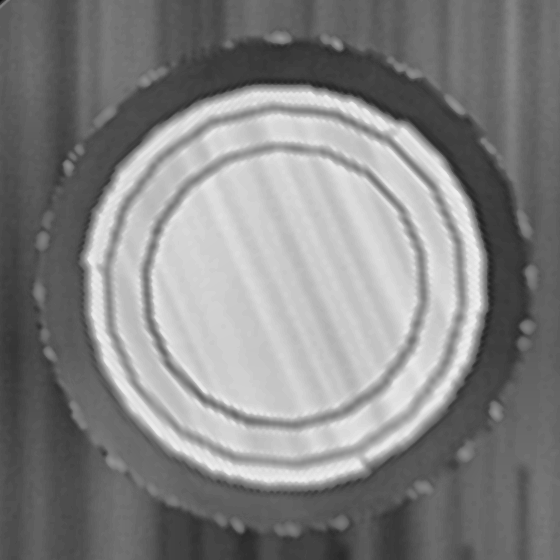

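View 10 (top-view rectified, 0.14 mm/px): bore centre (286,286), ridge ends at (395,130), (90,265), (370,465), i.e. bearings ≈55°, 174°, 295°. Lid pips lie at 7.8° + 120k, so the lid needs about 47° anticlockwise to the ends, about 60–65° to drop.

```bash
python3 -m crank '{"fingers":[255,255,255,255,255],"linear":[[-20,22,0],[-45,50,0],[-52,58,-20],[-52,58,-40],[-52,58,-40]],"delta_rot":[[0,0,0],[0,0,0],[0,0,0],[0,0,0],[0,0,0]]}' && python3 -m crank '{"fingers":[255,255,255,255],"linear":[[0,0,0],[0,0,-3],[0,0,-6],[0,0,-6]],"delta_rot":[[0,0,0],[0,0,0],[0,0,0],[0,0,0]]}'
```

```text
time: 11.5
eef_pos: [0.4952, 0.0421, 0.1734]
eef_rot: [-1.468, 0.667, -0.662]
wrist_force: [-0.2, -0.2, -1.4]
grip_width: 0.099
time: 12.0
eef_pos: [0.496, 0.0419, 0.1691]
eef_rot: [-1.467, 0.665, -0.664]
wrist_force: [-0.3, -0.0, -1.3]
grip_width: 0.104
```

```bash
python3 -m crank '{"fingers":[255,255,255],"linear":[[0,0,-3],[0,0,-5],[0,0,-5]],"delta_rot":[[0,0,0],[0,0,0],[0,0,0]]}'
```

```text
time: 12.38
eef_pos: [0.4959, 0.042, 0.1641]
eef_rot: [-1.467, 0.665, -0.664]
wrist_force: [-0.2, 0.3, -0.6]
grip_width: 0.099
```

```bash
python3 -m crank '{"fingers":[255,255,255,255],"linear":[[0,0.7,-2],[0,0.7,-4],[0,0.7,-5],[0,0.7,-5]],"delta_rot":[[0,0,0],[0,0,0],[0,0,0],[0,0,0]]}'
```

```text
time: 12.88
eef_pos: [0.496, 0.0427, 0.1593]
eef_rot: [-1.467, 0.665, -0.664]
wrist_force: [-0.3, 0.0, -1.5]
grip_width: 0.101
```

```bash
python3 -m crank '{"fingers":[255,255,255,255],"linear":[[0,0,-1],[0,0,-1],[0,0,-2],[0,0,-2]],"delta_rot":[[0,0,0],[0,0,0],[0,0,0],[0,0,0]]}'
```

```text
time: 13.38
eef_pos: [0.4963, 0.0426, 0.1581]
eef_rot: [-1.466, 0.664, -0.665]
wrist_force: [-1.6, -0.2, 5.3]
grip_width: 0.102
```

```bash
python3 -m crank '{"fingers":[150,0,0,0,0],"linear":[[0,0,1],[0,0,1],[0,0,1],[0,0,20],[0,0,50]],"delta_rot":[[0,0,0],[0,0,0],[0,0,0],[0,0,0],[0,0,0]]}' && python3 -m crank '{"fingers":[0,0,0,0,0],"linear":[[0,0,25],[0,0,40],[0,0,40],[0,0,40],[0,0,40]],"delta_rot":[[0,0,0.17],[0,0,0.34],[0,0,0.51],[0,0,0.7],[0,0,0.7]]}'; python3 - <<'E'
from h import *
np.set_printoptions(precision=4,suppress=True)
d=shot('wrist','w8.png');s=arm.read_state();print(s['eef_pos'],s['q'][5])
for c in blobs(d,(5,190,190),(18,255,255),(200,80,440,300),4):
    m=cv2.moments(c);u=(m['m10']/m['m00'],m['m01']/m['m00']);A=cv2.contourArea(c);w=onz(d,*u,.150 if A<100 else .173)
    print(A,np.round(u,1),w,np.degrees(np.arctan2(w[1]-.0432,w[0]-.4962)),np.hypot(w[1]-.0432,w[0]-.4962))
E
```

```text
time: 14.0
eef_pos: [0.4956, 0.0428, 0.2082]
eef_rot: [-1.467, 0.665, -0.664]
wrist_force: [0.6, 0.1, -0.0]
grip_width: 1.001
time: 14.62
eef_pos: [0.4963, 0.0427, 0.2486]
eef_rot: [-1.568, 0.118, -0.12]
wrist_force: [-0.0, 0.9, -0.0]
grip_width: 1.0
[0.4962 0.0427 0.2483] -0.022838961173458183
17.0 [332.2 228.1] [0.5242 0.0463 0.15  ] 6.378407688835672 0.02813899613352304
19.5 [288.4 188.4] [0.4849 0.0168 0.15  ] -113.0952720005848 0.02873585721115367
21.0 [348.5 172.1] [0.479  0.0656 0.15  ] 127.44741630765795 0.02826143035673111
136.0 [430.2  88.9] [0.426  0.1242 0.173 ] 130.89786591646924 0.10717258309761171
588.0 [323.  205.1] [0.4949 0.043  0.173 ] -171.95563416569684 0.0013159456361068963
```

View pics/w8.png

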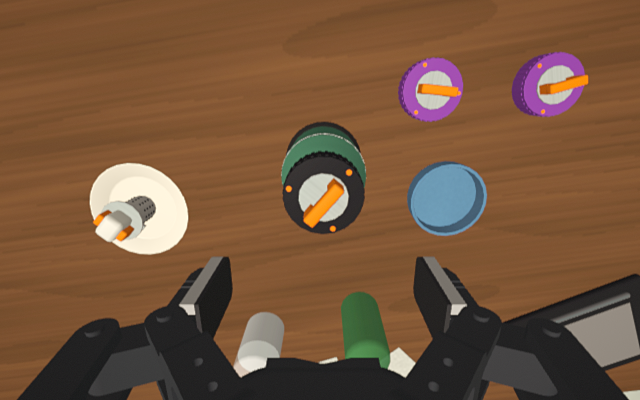

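Lid sits level on the neck, pips (332,228), (288,188), (348,172), centre within 0.5 mm of the axis; jaws straddle it. Descend and grip.

```bash
python3 -m crank '{"fingers":[0,0,0,0,0],"linear":[[0,0.3,-50],[0,0.3,-95],[0,0.3,-120],[0,0.3,-127],[0,0.3,-127]],"delta_rot":[[0,0,0],[0,0,0],[0,0,0],[0,0,0],[0,0,0]]}' && python3 -m crank '{"fingers":[255,255,255,255],"linear":[[0,0,0],[0,0,0],[0,0,0],[0,0,0]],"delta_rot":[[0,0,0],[0,0,0],[0,0,0],[0,0,0]]}' 40
```

```text
time: 15.3
eef_pos: [0.4963, 0.043, 0.1211]
eef_rot: [-1.567, 0.119, -0.12]
wrist_force: [0.3, -0.5, 0.1]
grip_width: 1.003
time: 15.8
eef_pos: [0.4971, 0.0426, 0.1222]
eef_rot: [-1.568, 0.117, -0.121]
wrist_force: [-0.7, -1.9, 6.3]
grip_width: 0.775
```

```bash
python3 -m crank '{"fingers":[255,255,255,255,255],"linear":[[0,0,0.5],[0,0,0.9],[0,0,1.4],[0,0,1.8],[0,0,2.2]],"delta_rot":[[0,0,0.17],[0,0,0.34],[0,0,0.51],[0,0,0.68],[0,0,0.85]]}' && python3 -m crank '{"fingers":[255,255],"linear":[[0,0,0],[0,0,0]],"delta_rot":[[0,0,0],[0,0,0]]}';cat > pips.py <<'E'
from h import *
np.set_printoptions(precision=4,suppress=True)
import sys
zt=float(sys.argv[1])
d=shot('wrist');s=arm.read_state();z=R.from_rotvec(s['eef_rot']).as_matrix()[:,2];print(s['eef_pos'],s['q'][5],'jaw',np.degrees(np.arctan2(z[1],z[0])),s['wrist_force'],s['ft_torque'])
for c in blobs(d,(4,150,150),(18,255,255),(200,60,440,330),3):
    m=cv2.moments(c);u=(m['m10']/m['m00'],m['m01']/m['m00']);A=cv2.contourArea(c);w=onz(d,*u,zt)
    v=w-[.4962,.0432,0];r=np.hypot(*v[:2])
    if r<.04:print(A,np.round(u,1),w,'deg',np.degrees(np.arctan2(v[1],v[0])),'r',r)
E
python3 pips.py .152
```

```text
time: 16.42
eef_pos: [0.4972, 0.0437, 0.1243]
eef_rot: [-1.499, -0.554, 0.549]
wrist_force: [0.7, 4.4, 3.7]
grip_width: 0.774
time: 16.68
eef_pos: [0.4967, 0.0434, 0.1241]
eef_rot: [-1.501, -0.547, 0.543]
wrist_force: [-1.4, 2.8, 6.6]
grip_width: 0.776
[0.4967 0.0434 0.1241] -0.8731968109439504 jaw 129.91711448754256 [-1.751   3.2168  7.3156] [0.7424 0.3845 0.115 ]
15.0 [371.6 244.8] [0.4679 0.0441 0.152 ] deg 178.24511972762681 r 0.02836196865019252
82.0 [256.  273.8] [0.5084 0.0164 0.152 ] deg -65.5250717185229 r 0.02947437948928255
2789.0 [331.  300.9] [0.4985 0.0488 0.152 ] deg 67.2861141517725 r 0.0060382233639049215
```

```bash
python3 -m crank '{"fingers":[255,255,255,0,0],"linear":[[0,0,0.4],[0,0,0.8],[0,0,0.8],[0,0,0.8],[0,0,0.8]],"delta_rot":[[0,0,0.14],[0,0,0.28],[0,0,0.28],[0,0,0.28],[0,0,0.28]]}'; python3 pips.py .146
```

```text
time: 17.35
eef_pos: [0.4962, 0.0426, 0.1235]
eef_rot: [-1.434, -0.761, 0.762]
wrist_force: [0.2, -0.6, -0.0]
grip_width: 1.0
[0.4961 0.0427 0.1235] -1.1542381451853148 jaw 145.98340122687864 [-0.3658  0.1277  0.04  ] [ 0.0401  0.044  -0.031 ]
11.5 [388.9 319.1] [0.4819 0.0745 0.146 ] deg 114.57699730378529 r 0.034410729651161924
76.5 [260.1 272.7] [0.5159 0.0223 0.146 ] deg -46.65204007049312 r 0.028713741311479503
85.0 [372.8 245.2] [0.4686 0.0384 0.146 ] deg -170.13229209223863 r 0.027983578333508154
155.5 [409.2 297.6] [0.4686 0.0696 0.146 ] deg 136.28691715332036 r 0.03820487795515446
2302.5 [331.3 299.3] [0.4979 0.0509 0.146 ] deg 77.88591691582393 r 0.00787071169295908
```

```bash
python3 -m crank '{"fingers":[0,0,0,0],"linear":[[0,0,50],[0,0,100],[0,0,125],[0,0,125]],"delta_rot":[[0,0,0],[0,0,0],[0,0,0],[0,0,0]]}' && python3 pips.py .146; python3 - <<'E'
from h import *
import itertools
np.set_printoptions(precision=4,suppress=True)
a=cv2.imread('pics/w8.png')
d=shot('wrist','w9.png')
def pd(d):
    P=[]
    for c in blobs(d,(5,170,170),(18,255,255),(200,80,440,300),4):
        A=cv2.contourArea(c)
        if A<80:
            m=cv2.moments(c);P.append((m['m10']/m['m00'],m['m01']/m['m00']))
    return P
P=pd(d);P8=pd({'frame':a[:,:,::-1].copy()});print(P,P8)
T8=np.array(d['T'])
for zt in (.1464,.149,.1518):
    W=[onz(d,*p,zt)[:2] for p in P];print(zt,[np.linalg.norm(x-y) for x,y in itertools.combinations(W,2)])
# scale ref: w8 pose same height
s=arm.read_state();print(s['eef_pos'])
B=np.eye(4);B[:3,:3]=R.from_rotvec([-1.568,.118,-.12]).as_matrix();B[:3,3]=[.4962,.0427,.2483];
d8=dict(d);Bc=np.eye(4);Bc[:3,:3]=R.from_rotvec(s['eef_rot']).as_matrix();Bc[:3,3]=s['eef_pos'];d8['T']=B@np.linalg.inv(Bc)@d['T']
for zt in (.1464,.149,.1518):
    W=[onz(d8,*p,zt)[:2] for p in P8];print('ref',zt,[np.linalg.norm(x-y) for x,y in itertools.combinations(W,2)])
E
```

```text
time: 17.9
eef_pos: [0.4971, 0.0426, 0.2505]
eef_rot: [-1.436, -0.765, 0.76]
wrist_force: [0.9, 0.2, -0.3]
grip_width: 1.005
[0.4965 0.0428 0.2487] -1.1552366355981756 jaw 146.04560054803525 [-0.9754  0.4349 -0.452 ] [-0.0024 -0.0014 -0.0006]
3.5 [283.5 191.8] [0.5225 0.0216 0.146 ] deg -39.2950555993622 r 0.03404843856540003
20.0 [333.8 226.9] [0.5056 0.0706 0.146 ] deg 71.11683425034138 r 0.028917369084222978
22.5 [291.1 187.4] [0.5152 0.0221 0.146 ] deg -47.93125117641343 r 0.028399754355101843
25.5 [350.5 171.8] [0.4682 0.038  0.146 ] deg -169.45209455325863 r 0.02844328443694501
681.5 [325.  202.7] [0.4997 0.0484 0.146 ] deg 55.80448779972116 r 0.006252791330319194
[(333.0, 228.76666666666665), (289.6904761904762, 188.5), (349.5652173913044, 172.68840579710144)] [(415.5, 112.0), (332.4471544715447, 228.27642276422762), (288.40909090909093, 188.4318181818182), (348.54609929078015, 172.0354609929078)]
0.1464 [np.float64(0.04991419957972068), np.float64(0.050017663867300555), np.float64(0.049684073430513856)]
0.149 [np.float64(0.049384950439658425), np.float64(0.04948731767698627), np.float64(0.04915726435896119)]
0.1518 [np.float64(0.04881498982728363), np.float64(0.048916175625878536), np.float64(0.04858993151267362)]
[0.4959 0.0429 0.2476]
ref 0.1464 [np.float64(0.112918973722958), np.float64(0.11417286806712532), np.float64(0.0673222582777476), np.float64(0.05019559492992555), np.float64(0.05018289833676871), np.float64(0.050157714572394665)]
ref 0.149 [np.float64(0.11172443272913131), np.float64(0.11296506244516165), np.float64(0.06661007329538082), np.float64(0.04966458854653051), np.float64(0.049652026267391056), np.float64(0.049627108915630665)]
ref 0.1518 [np.float64(0.11043800396654864), np.float64(0.11166434869843157), np.float64(0.06584310485283196), np.float64(0.04909273551825879), np.float64(0.04908031788498432), np.float64(0.049055687439115585)]
```

Pip spacing puts the lid top at about 147.5 mm (before: 149; undropped would be 151.8), so it has dropped; bearing is 16° past the ends. Regrip and screw down.

```bash
python3 -m crank '{"fingers":[0,0,0,0,0],"linear":[[0,0,-50],[0,0,-95],[0,0,-122],[0,0,-129],[0,0,-129]],"delta_rot":[[0,0,0],[0,0,0],[0,0,0],[0,0,0],[0,0,0]]}' && python3 -m crank '{"fingers":[255,255,255,255],"linear":[[0,0,0],[0,0,0],[0,0,0],[0,0,0]],"delta_rot":[[0,0,0],[0,0,0],[0,0,0],[0,0,0]]}' 50 && python3 -m crank '{"fingers":[255,255,255,255,255],"linear":[[0,0,-0.4],[0,0,-0.9],[0,0,-1.3],[0,0,-1.8],[0,0,-2.2]],"delta_rot":[[0,0,-0.17],[0,0,-0.34],[0,0,-0.51],[0,0,-0.68],[0,0,-0.85]]}'; python3 -c "
from h import *
s=arm.read_state();print(s['q'][5],s['ft_torque'])"
```

```text
time: 18.62
eef_pos: [0.4956, 0.043, 0.119]
eef_rot: [-1.432, -0.762, 0.764]
wrist_force: [-0.1, 0.1, 0.4]
grip_width: 0.999
time: 19.12
eef_pos: [0.4965, 0.0431, 0.121]
eef_rot: [-1.433, -0.765, 0.762]
wrist_force: [-3.1, 1.8, 5.2]
grip_width: 0.774
time: 19.75
eef_pos: [0.4963, 0.0429, 0.1188]
eef_rot: [-1.569, -0.098, 0.096]
wrist_force: [-5.3, 0.2, 5.5]
grip_width: 0.774
-0.3007209858367693 [0.17659159 0.91770365 0.27845052]
```

```bash
for i in 1; do python3 -m crank '{"fingers":[255,255,255,255,255],"linear":[[0,0,-0.4],[0,0,-0.9],[0,0,-1.3],[0,0,-1.8],[0,0,-2.2]],"delta_rot":[[0,0,-0.17],[0,0,-0.34],[0,0,-0.51],[0,0,-0.68],[0,0,-0.85]]}'; done; python3 -m crank '{"fingers":[255,255,255,255,255],"linear":[[0,0,-0.4],[0,0,-0.9],[0,0,-1.3],[0,0,-1.8],[0,0,-2.2]],"delta_rot":[[0,0,-0.17],[0,0,-0.34],[0,0,-0.51],[0,0,-0.68],[0,0,-0.85]]}'; python3 pips.py .141
```

```text
time: 20.38
eef_pos: [0.4964, 0.0429, 0.1166]
eef_rot: [-1.495, 0.567, -0.569]
wrist_force: [-6.2, -2.0, 6.7]
grip_width: 0.774
time: 21.0
eef_pos: [0.4961, 0.0427, 0.1137]
eef_rot: [-1.207, 1.213, -1.214]
wrist_force: [-4.5, 0.1, 4.6]
grip_width: 0.767
[0.4961 0.0429 0.1137] 1.4076203561671197 jaw -0.7841559804134108 [-2.928   1.4864  2.877 ] [ 0.2963  0.6422 -0.101 ]
12.5 [372.4 247.6] [0.517  0.0626 0.141 ] deg 42.98850998057241 r 0.02848638205130489
80.0 [257.  273.5] [0.4695 0.0509 0.141 ] deg 163.96244310248395 r 0.027764739615098587
81.5 [247.2 233.4] [0.4669 0.0691 0.141 ] deg 138.5034986326874 r 0.039163539715270215
112.5 [392.5 323. ] [0.5275 0.0256 0.141 ] deg -29.26102851333817 r 0.03591481376244015
1835.0 [327.8 296.9] [0.499  0.0393 0.141 ] deg -54.64620301044367 r 0.004805883134800566
```

```bash
python3 -m crank '{"fingers":[255,255,255,255,255],"linear":[[0,0,-0.4],[0,0,-0.9],[0,0,-1.3],[0,0,-1.7],[0,0,-1.9]],"delta_rot":[[0,0,-0.17],[0,0,-0.34],[0,0,-0.51],[0,0,-0.68],[0,0,-0.80]]}' 60; python3 pips.py .139;python3 -m crank '{"fingers":[255,255,255],"linear":[[0,0,-0.3],[0,0,-0.3],[0,0,-0.3]],"delta_rot":[[0,0,-0.1],[0,0,-0.15],[0,0,-0.15]]}' 60; python3 pips.py .139
```

```text
time: 21.68
eef_pos: [0.4964, 0.0429, 0.1137]
eef_rot: [-0.716, 1.769, -1.771]
wrist_force: [-9.7, -0.2, 18.3]
grip_width: 0.763
[0.4964 0.0429 0.1137] 2.2009344214697686 jaw -46.22398924444682 [-9.4384  2.3268 18.4248] [ 0.5355  2.0431 -0.1564]
3.0 [349.9 304. ] [0.4995 0.0282 0.139 ] deg -77.62371595542594 r 0.015368651493659373
12.0 [251.6 311.5] [0.4665 0.0566 0.139 ] deg 155.66656919616892 r 0.03260841572783615
12.5 [372.  247.7] [0.525  0.0413 0.139 ] deg -3.847306008454448 r 0.028893606840560943
40.0 [394.7 313.3] [0.5099 0.0104 0.139 ] deg -67.29809492840135 r 0.03555756151061351
77.0 [257.  273.6] [0.4828 0.0674 0.139 ] deg 118.99489534189183 r 0.027651425496432853
2294.5 [328.1 300.5] [0.4941 0.0363 0.139 ] deg -106.70358888619221 r 0.007200258008199788
time: 22.1
eef_pos: [0.4965, 0.0431, 0.1137]
eef_rot: [-0.599, 1.863, -1.865]
wrist_force: [-10.2, 1.9, 20.0]
grip_width: 0.767
[0.4965 0.0431 0.1137] 2.3414522034135508 jaw -54.269095112955156 [-11.4575   2.3456  20.1054] [ 0.4035  2.3358 -0.1437]
11.5 [393.6 246.3] [0.5303 0.0306 0.139 ] deg -20.27539748282257 r 0.03639582210177823
12.5 [372.4 247.6] [0.5248 0.0373 0.139 ] deg -11.612734064333162 r 0.02919537429373074
81.0 [257.1 273.5] [0.4868 0.0694 0.139 ] deg 109.80874417715627 r 0.02787904722803325
2664.5 [330.7 301.3] [0.4938 0.0359 0.139 ] deg -108.44035424816077 r 0.0077133515530118935
```

```bash
python3 -m crank '{"fingers":[255,0,0,0,0],"linear":[[0,0,1.5],[0,0,1.5],[0,0,1.5],[0,0,1.5],[0,0,40]],"delta_rot":[[0,0,0],[0,0,0],[0,0,0],[0,0,0],[0,0,0]]}' && python3 -m crank '{"fingers":[0,0,0,0],"linear":[[0,0,50],[0,0,95],[0,0,95],[0,0,95]],"delta_rot":[[0,0,0],[0,0,0],[0,0,0],[0,0,0]]}'; python3 - <<'E'
from h import *
import itertools
np.set_printoptions(precision=4,suppress=True)
d=shot('wrist','w10.png');s=arm.read_state();print(s['eef_pos'])
P=[]
for c in blobs(d,(5,170,170),(18,255,255),(200,80,440,300),4):
    A=cv2.contourArea(c);m=cv2.moments(c);p=(m['m10']/m['m00'],m['m01']/m['m00']);print(A,p,onz(d,*p,.139))
    if A<80:P.append(p)
for zt in (.137,.139,.142,.1455):
    W=[onz(d,*p,zt)[:2] for p in P];print(zt,[round(np.linalg.norm(x-y),4) for x,y in itertools.combinations(W,2)],np.mean(W,axis=0),[round(np.degrees(np.arctan2(w[1]-.0432,w[0]-.4962)),1) for w in W])
a=shot('side','side10.png')
f=lambda d,x,y,w,h:cv2.resize(d['frame'][y:y+h,x:x+w],(400,400),interpolation=cv2.INTER_CUBIC)
cv2.imwrite('pics/p12.png',np.hstack([f(a,315,205,85,85),f(d,230,100,200,200)])[:,:,::-1])
E
```

```text
time: 22.78
eef_pos: [0.4942, 0.0433, 0.1482]
eef_rot: [-0.604, 1.87, -1.865]
wrist_force: [0.2, -0.8, -0.3]
grip_width: 0.998
time: 23.28
eef_pos: [0.496, 0.043, 0.245]
eef_rot: [-0.599, 1.866, -1.866]
wrist_force: [0.1, -0.2, -1.3]
grip_width: 1.003
[0.4957 0.043  0.2443]
11.5 (331.3623188405797, 225.50724637681157) [0.4788 0.0206 0.139 ]
20.5 (201.520325203252, 156.52845528455282) [0.4668 0.1393 0.139 ]
21.0 (347.5238095238095, 171.11904761904762) [0.5247 0.038  0.139 ]
21.5 (288.50387596899225, 186.1782945736434) [0.4866 0.0696 0.139 ]
548.0 (322.35036496350364, 202.78832116788323) [0.491  0.0388 0.139 ]
0.137 [np.float64(0.1202), np.float64(0.0495), np.float64(0.05), np.float64(0.1176), np.float64(0.073), np.float64(0.0499)] [0.4886 0.0667] [np.float64(-128.0), np.float64(107.4), np.float64(-11.2), np.float64(111.3)]
0.139 [np.float64(0.1193), np.float64(0.0491), np.float64(0.0496), np.float64(0.1167), np.float64(0.0724), np.float64(0.0495)] [0.4892 0.0669] [np.float64(-127.6), np.float64(107.0), np.float64(-10.3), np.float64(110.0)]
0.142 [np.float64(0.1178), np.float64(0.0485), np.float64(0.049), np.float64(0.1153), np.float64(0.0715), np.float64(0.0489)] [0.4901 0.0671] [np.float64(-127.0), np.float64(106.5), np.float64(-9.0), np.float64(108.1)]
0.1455 [np.float64(0.1161), np.float64(0.0478), np.float64(0.0483), np.float64(0.1136), np.float64(0.0705), np.float64(0.0482)] [0.4911 0.0675] [np.float64(-126.2), np.float64(105.9), np.float64(-7.5), np.float64(105.9)]
```

View pics/p12.png

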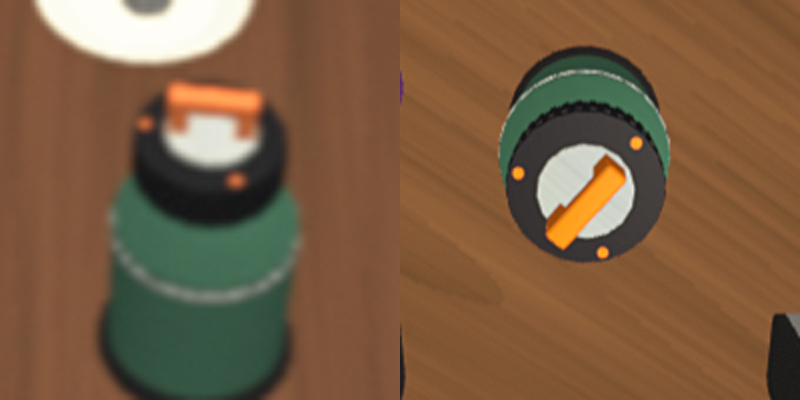

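Lid is level, loop up, steel neck covered; pip spacing gives its top at about 138 mm (home is 139 mm). One last numeric check of the infuser and bystanders, then hand in.

```bash
python3 - <<'E'
from h import *
a=shot('side')
print('infuser buttons',comps(a,*OR,(310,150,380,215),5),'(before 352.7,182.3 / 342,188.2)')
b=cv2.imread('pics/side0.png');g=cv2.absdiff(b,a['frame'][:,:,::-1]).max(2)
for n,(x0,y0,x1,y1) in dict(spray=(238,222,272,290),pump=(238,185,275,242),stamp=(368,145,392,170)).items(): print(n,'changed px frac',(g[y0:y1,x0:x1]>40).mean().round(3))
print(arm.read_state()['wrist_force'],arm.finish_job())
E
```

```text
infuser buttons [([351, 181, 4, 4, 7], [352.7, 182.3]), ([340, 186, 5, 6, 14], [342.1, 188.2])] (before 352.7,182.3 / 342,188.2)
spray changed px frac 0.0
pump changed px frac 0.0
stamp changed px frac 0.637
the job is handed in; nothing more can be done
[-0.38374969 -1.02833981 -0.16053071] None
```

The job is handed in, at about 23 s of the 72 s allowed. I unclipped the infuser and stood it in the saucer. I then set the lid on the neck by its loop, turned it back past the thread ends until it dropped, and screwed it down about 202° clockwise.

**Last checks:**
- **Lid height:** the spacing of the orange pips puts the lid's top at about 138 mm (139 mm is home). That method is only good to about 1 mm, so it does not strictly prove the 1 mm limit. It also read the dropped height about 1 mm high, 147.5 mm against an expected 146.4 mm.
- **Lid seating:** the downward motion stopped against about 20 N, as it would with the lid on the rim. It stopped at about 147° of turn, earlier than the 190° given, and turned freely after that. I took this as the lid meeting the rim early. In the last picture it looked level and centred.
- **Infuser:** its buttons are at the same pixels as when I released it.
- **Bottles:** no pixels changed around either bottle since the start.
- **Desk stamp, not confirmed:** the same comparison came back changed (64% of pixels). The raised arm may stand in front of it in that view, but I did not verify this. The arm never went near it, and it showed no sign of having moved in the earlier pictures.
- **Gripper:** open and about 10 cm above the lid, touching nothing.

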